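# Close up the bottle carrier on the cutting table

### The job

One bottle has fallen out of the bottle carrier: stand it upright on the vacant place in the lane beside the other two and let it go, then swing the hold-down bar back over the row until it meets its stop. Then screw the ring on the threaded stud down, clockwise seen from above and in several grips, until the resistance rises and the bar bears down firmly on the row. Keep the standing bottles where they are and leave the other things on the table alone.

Things in the scene. Friction and masses are not known exactly. Their poses are not given: they have to be found in the camera images.
- carrier: Aluminium bottle carrier, fixed. Origin on the table under the lane's middle; the lane runs along its y, its x points away from the robot (yaw within 0.15 rad). Lane floor 10 mm up, 64 mm wide between 6 mm thick lips whose tops are 20 mm up, 280 mm long; places at y = -92, 0, +92 mm. Threaded stud (22 mm across, top 216 mm above the table) at x = 0, y = +197 mm.
- vacant_pad: Flat square pad, 48 mm, 0.6 mm thin, on the lane floor: marks the vacant place, which may be any of the three. Origin at its centre on the lane floor (10 mm above the table). Axes as the carrier's.
- bottle_tipped: The fallen bottle, lying on a flat side on the table to the right (-y) of the carrier, cap roughly away from the robot. Closed, 0.13 to 0.25 kg. Body 44 by 44 mm square with rounded edges, 100 mm long, then shoulder and round cap 32 mm across; 140 mm overall. Origin at the centre of its foot; z runs from foot to cap.
- bottle_a: Same kind of bottle, standing upright in the lane, on another of the three places. Origin at the centre of its foot, z towards the cap; cap top 150 mm above the table.
- bottle_b: Same kind of bottle, standing upright in the lane, on another of the three places. Origin at the centre of its foot, z towards the cap; cap top 150 mm above the table.
- bar (a joint): Swing of the hold-down bar about the stud, rad: 0 = over the lane, at its stop, pointing along the carrier's -y; positive = swung away from the robot (counter-clockwise from above). Starts 0.8 to 1.1, stays where left, 1 to 2 N at the knob moves it. Bar 30 mm wide, 14 mm thick, reaching 302 mm from the stud's axis; its underside starts 7 to 12 mm above the cap tops.
- bar_knob (a point): Middle of the upright round steel knob on top of the bar, 18 mm across, 40 mm tall (20 mm above and below this point), 100 mm from the stud's axis.
- ring (a joint): Turn of the threaded ring, rad, clockwise from above positive: lowers ring and bar together 14 mm a turn (2.23 mm a rad); the bar does not turn with it. Starts 3.6 to 5.6. The bar meets the caps at 9.0; from there the resistance rises until the end of the thread stops the ring at 9.4: no overtightening. Friction 0.25 N m up to 9.0; it stays where left.
- ring_top (a point): Centre of the top face of the ring: dark steel, round, 56 mm across, 34 mm tall, on the stud above the bar, a white line on its top to count turns by. Its underside lies on the bar. The stud stands out of its top by 6 to 11 mm at first, 19 mm in the end.
- pin_tin: Bystander: open steel tin 75 by 110 by 24 mm. Origin under its centre. Leave alone.
- weight: Bystander: dark steel pattern weight, 64 mm across, 50 mm tall. Origin under its centre. Leave alone.
- screwdriver: Bystander: screwdriver 190 mm long lying on the table. Leave alone.
There are look-alikes about, which are no part of the job. Leave any orange look-alike of the bottle_tipped alone. What is shaped like the bottle_a but black or blue is not meant.

How it is judged:
By the outcome, as a careful person would: the job done as asked, in the order asked, and still so for the second after the job is handed in, with the robot touching nothing.
It also fails if it takes over 72 s, if anything falls off the work surface, if the arm or the gripper's body presses on something with over 40 N, if the wrist force passes 120 N, or if a joint passes its speed limit or range.

### The arm

A 6-joint arm with a two-finger parallel gripper is mounted at the origin on the work surface. World frame = base frame: x ahead of the robot, y to its left, z up, the work surface at z = 0. Lengths are in m, angles in degrees, forces in N, time in s.
With the tool pointing down it reaches from about 0.3 to 0.875 m from the base axis. Payload 4.2 kg.
Tool frame: the origin (TCP) lies midway between the tips of the shut fingers; the grasp point (between the pads) lies 19 mm behind it; z points along the fingers, y is the direction in which the jaws open and shut (so a half turn about z gives the same grasp; the last joint's range is limited). The gripper opens to 85 mm and grips with 20 to 120 N. Pads are 22 mm wide; open, the fingers measure 114 mm over their backs; the gripper's body (76 mm by 85 mm) begins 54 mm behind the grasp point. The pads swing forward as they close: fully open they stand 13 mm farther back than shut.
Start: joints at [-73.568, 18.312, 89.639, -0, 72.044, -1.146], TCP at [0.174, -0.548, 0.231] pointing down, gripper open.
Joint ranges: [-177.97, 177.97], [-48.28, 115.42], [12.27, 149.76], [-77.06, 257.06], [2.81, 150.46], [-146.56, 146.56]. Speed limits (degrees/s): [147.25, 147.25, 180, 180, 180, 180].

### API

Orientations are given as [roll, pitch, yaw] about the fixed x, y, z axes, in that order (R = Rz(yaw) Ry(pitch) Rx(roll)).
In Python, from rig import telemetry, eyes, ticket gives the robot as it stands. The module is installed in compiled form; this text tells all that it offers.
- The arm moves only by the tool play_rows, never from a script. Its arguments are lists of equal length, an entry for each row: "xyz": the shift along the world's x, y, z each as a share of 400 mm, from -1 to 1, a list of three; "angular": the turn, a rotation vector about the world's x, y, z each as a share of pi/2 rad, from -1 to 1, a list of three; "gripper": the gripper command: -1 is shut, 1 is fully open, values between are in proportion. A call has 1 to 20 rows; each row is the pose to reach, as a shift and turn from the pose measured when the call began; what a row does not reach only later rows make up. A row lasts 1/8 s, in which the tool goes at most 62.5 mm and 10.7 degrees, less where a joint would pass 70% of its speed; a pose out of reach is approached as far as the arm can. A call with a number of a shift or a turn outside -1 to 1 is refused whole. A call with a gripper value outside its range is refused whole. The fingers move at their own pace and stop on an object; the grip force is fixed at half the most. Time passes only in rows, so rows that repeat a pose let the fingers close. It gives the time, the measured TCP pose, the force and the opening at its end, in the units of the state.
- telemetry.observe(): the state, without advancing time (a new reading comes with each control period).
- eyes.read_camera(name): name is "scene" or "side" or "wrist"; returns the picture (420x560x3 uint8, red, green, blue); there is no depth.
- eyes.camera_params(name): a dict with "fx", "fy", "cx", "cy" (pixels), "pose" (4x4, takes a point from camera to world coordinates); the wrist camera has in their place "hand_eye" (4x4, takes a point from camera to tool coordinates, whose origin is the TCP and whose axes are the flange's). Camera axes: x right, y down, z forward; pixel columns grow to the right and rows downward; lengths in m; the calibration is good to about 2 mm. A picture is of the moment at which its call begins: read the wrist's pose just before it. camera_params takes no time and is no camera call.
- ticket.close_job(): hands the job in, once; it reports no verdict.
The state is a dict: "t": time; "joint_positions": joint angles; "qd": joint speeds; "joint_torque": joint torques, N m; "tool_pos": TCP position; "tool_rot": TCP orientation; "wrist_force": force on the tool from outside, world axes, zero at the start; "wrist_torque": the same for the moment, N m; "grip_width": finger opening in m.
Only numpy, scipy, OpenCV 4.12 (cv2) and the standard library are available. Lean on these libraries where they do the work, as an engineer would, in place of code of your own. Each camera call takes 0.05 s, during which the arm holds its last target. There are 200 camera calls.

## Working session

There is one attempt and no reset: what is moved stays moved. The work goes in short steps, Python scripts to look and compute and a tool call to move; the robot and the scene stay as the last step left them, time stands still between calls to the robot, and variables do not carry over. Pictures are saved under pics/ and viewed, about 8 in all and at most 12, crops included, and the job is handed in when it is done.

Besides the shell and the picture viewer there is one more tool, called after "Emit:" by a JSON object that holds its "method" and its "body", one argument or row to a line. play_rows: Moves the arm, as the interface text tells. Shift numbers are shares of 400 mm and turn numbers shares of pi/2 rad, none past 1 either way. Its arguments: {"type":"object","properties":{"xyz":{"type":"array","items":{"type":"array","items":{"type":"number"}}},"angular":{"type":"array","items":{"type":"array","items":{"type":"number"}}},"gripper":{"type":"array","items":{"type":"number"}}},"required":["xyz","angular","gripper"]}

```bash
mkdir -p pics; python3 - <<'E'
from rig import telemetry, eyes
import cv2, numpy as np
print(telemetry.observe())
for n in ["scene","side"]:
    im=eyes.read_camera(n); cv2.imwrite(f"pics/{n}0.png",im[:,:,::-1]); 
    p=eyes.camera_params(n); print(n,{k:np.round(v,4).tolist() for k,v in p.items()})
p=eyes.camera_params("wrist"); print({k:np.round(v,4).tolist() for k,v in p.items()})
E
```

```text
{'t': 0.0, 'joint_positions': array([-7.35686734e+01,  1.83518585e+01,  8.97090814e+01, -1.15832960e-03,
        7.20452549e+01, -1.14760135e+00]), 'qd': array([-0.03482209,  0.05108652, -0.00506683, -0.00784432,  0.02046107,
       -0.00659034]), 'joint_torque': array([-1.21552897e-03, -4.15515411e+01, -2.34158885e+01, -4.09479298e-05,
        8.07434233e-03,  1.33550617e-05]), 'tool_pos': array([ 0.17349694, -0.54767062,  0.23046197]), 'tool_rot': array([-1.79893804e+02, -1.02584299e-03,  1.75792851e+01]), 'wrist_force': array([-0.42360983,  0.25403615,  0.03048868]), 'wrist_torque': array([-0.03361362,  0.01069685, -0.04429863]), 'grip_width': 0.08558936072107497}
scene {'fx': 428.5033, 'fy': 428.5033, 'cx': 281.6603, 'cy': 204.3694, 'pose': [[-0.0375, 0.5653, -0.824, 1.3005], [0.9992, 0.0112, -0.0379, 0.0774], [-0.0122, -0.8248, -0.5653, 0.7498], [0.0, 0.0, 0.0, 1.0]]}
side {'fx': 522.8859, 'fy': 522.8859, 'cx': 277.2798, 'cy': 215.7394, 'pose': [[-0.9682, 0.1328, -0.212, 0.742], [0.2498, 0.5585, -0.791, 1.2823], [0.0134, -0.8188, -0.5739, 1.0416], [0.0, 0.0, 0.0, 1.0]]}
{'fx': 314.2055, 'fy': 314.2055, 'cx': 275.306, 'cy': 212.2206, 'hand_eye': [[-0.0004, -0.9571, -0.2898, 0.0738], [1.0, -0.0004, -0.0, 0.0003], [-0.0001, -0.2898, 0.9571, -0.1424], [0.0, 0.0, 0.0, 1.0]]}
```

View pics/scene0.png

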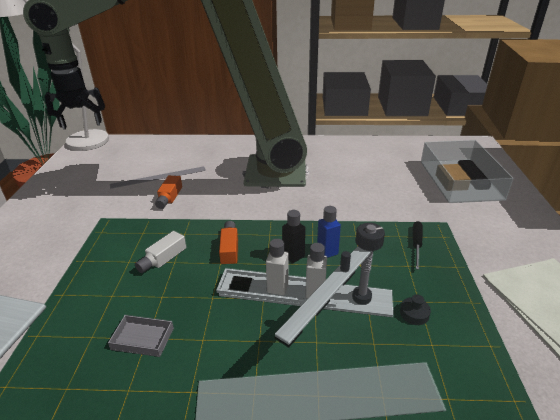

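View pics/side0.png

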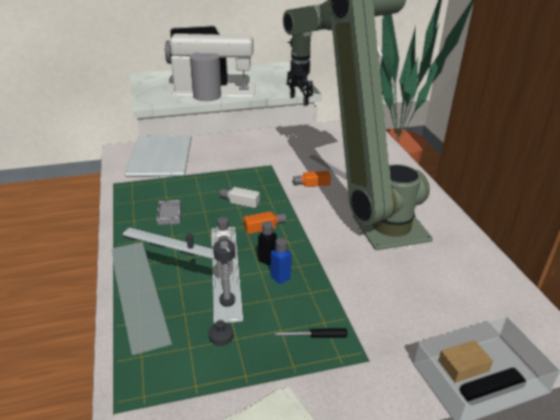

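The scene view shows a white bottle lying at (163,252), which fits the tipped bottle. The look-alikes are orange bottles at (229,243) and (168,191), and black and blue standing bottles at (293,235) and (329,230). The pad is at (241,284) in the -y place, the ring at (370,235) and the knob at (346,260). I'll enlarge to confirm and measure.

```bash
cat > h.py <<'E'
import numpy as np, cv2
from scipy.spatial.transform import Rotation as R
from rig import telemetry, eyes
def cam(n,st=None):
    p=eyes.camera_params(n); K=np.array([[p['fx'],0,p['cx']],[0,p['fy'],p['cy']],[0,0,1]])
    if n=='wrist':
        T=np.eye(4); T[:3,:3]=R.from_euler('xyz',st['tool_rot'],degrees=True).as_matrix(); T[:3,3]=st['tool_pos']
        return K,T@np.array(p['hand_eye'])
    return K,np.array(p['pose'])
def plane(c,uv,z):
    K,T=c; d=T[:3,:3]@np.linalg.solve(K,[uv[0],uv[1],1]); o=T[:3,3]
    return o+d*(z-o[2])/d[2]
def proj(c,P):
    K,T=c; q=K@(T[:3,:3].T@(np.array(P)-T[:3,3])); return q[:2]/q[2]
def tri(cs,uvs):
    A=np.zeros((3,3)); b=np.zeros(3)
    for c,uv in zip(cs,uvs):
        K,T=c; d=T[:3,:3]@np.linalg.solve(K,[uv[0],uv[1],1]); d/=np.linalg.norm(d)
        M=np.eye(3)-np.outer(d,d); A+=M; b+=M@T[:3,3]
    return np.linalg.solve(A,b)
E
python3 - <<'E'
import cv2,numpy as np
a=cv2.imread('pics/scene0.png'); b=cv2.imread('pics/side0.png')
A=cv2.resize(a[200:350,120:400],None,fx=2.85,fy=2.0*1.425,interpolation=cv2.INTER_CUBIC)
cv2.imwrite('pics/c1.png',A[:, :798])
B=cv2.resize(b[175:325,110:310],None,fx=4,fy=4,interpolation=cv2.INTER_CUBIC)
cv2.imwrite('pics/c2.png',B)
E
```

```text
(no output)
```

View pics/c1.png

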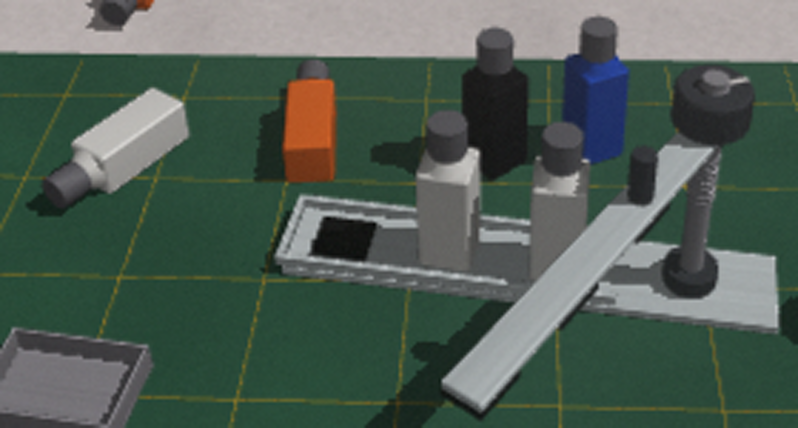

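View pics/c2.png

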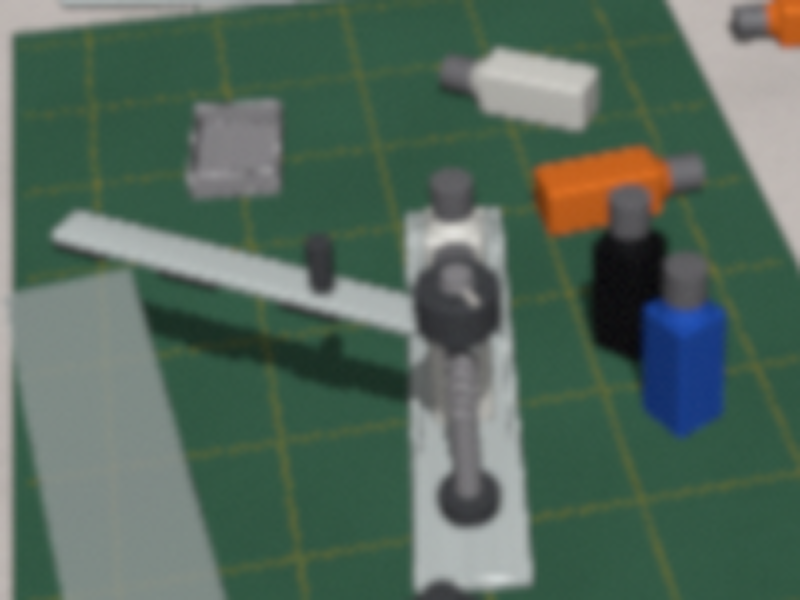

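The c1 crop confirms the white bottle at crop (115,145), to the right of the carrier with its cap pointing away from the robot. The pad is at (345,239), the standing caps at (447,121) and (563,132), the knob top at (643,152) and the ring top at (713,85). The c2 crop shows the same things from the side.

```bash
python3 - <<'E'
from h import *
s=cam('scene'); d=cam('side'); np.set_printoptions(precision=4,suppress=True)
a=lambda u,v:(119.8+u/2.85,199.8+v/2.85)
b=lambda u,v:(109.9+u/4,174.9+v/4)
print('pad',plane(s,a(345,239),.0106))
ca=plane(s,a(447,121),.15); cb=plane(s,a(563,132),.15); print('caps',ca,cb, 'side b?',plane(d,b(451,181),.15))
print('stud base s',plane(s,a(691,268),.012))
print('stud top',tri([s,d],[a(716,78),b(457,272)]))
print('ring top',tri([s,d],[a(713,85),b(457,283)]))
print('knob top',tri([s,d],[a(643,152),b(319,240)]))
print('bar tip',tri([s,d],[a(463,395),b(66,222)]))
for n,p in dict(fl=(153,90),fr=(187,106),cr=(106,160),cl=(76,137)).items(): print(n,plane(s,a(*p),.044))
print('cap end',plane(s,a(62,190),.022))
for n,p in dict(p1=(500,48),p2=(598,70),p3=(585,98),p4=(480,82)).items(): print(n,plane(d,b(*p),.044))
E
```

```text
pad [ 0.5622 -0.0576  0.0106]
caps [0.5733 0.0318 0.15  ] [0.5843 0.1205 0.15  ] side b? [0.5739 0.038  0.15  ]
stud base s [0.5893 0.2294 0.012 ]
stud top [0.5989 0.2273 0.2142]
ring top [0.5985 0.2267 0.2061]
knob top [0.6798 0.169  0.2123]
bar tip [0.8452 0.0542 0.1709]
fl [ 0.4054 -0.2551  0.044 ]
fr [ 0.4285 -0.2177  0.044 ]
cr [ 0.5049 -0.272   0.044 ]
cl [ 0.4748 -0.3076  0.044 ]
cap end [ 0.5203 -0.3106  0.022 ]
p1 [ 0.4768 -0.3034  0.044 ]
p2 [ 0.3992 -0.2472  0.044 ]
p3 [ 0.4202 -0.2057  0.044 ]
p4 [ 0.5043 -0.2519  0.044 ]
```

Emit:
{"method": "play_rows", "body": {
  "xyz": [
    [0.73,0.7,-0.1],
    [0.73,0.7,-0.1],
    [0.73,0.7,-0.1],
    [0.73,0.7,-0.1],
    [0.73,0.7,-0.1],
    [0.73,0.7,-0.175],
    [0.73,0.7,-0.175],
    [0.73,0.7,-0.175],
    [0.73,0.7,-0.175],
    [0.73,0.7,-0.175]
  ],
  "angular": [
    [0,0,-0.58],
    [0,0,-0.58],
    [0,0,-0.58],
    [0,0,-0.58],
    [0,0,-0.58],
    [0,0,-0.58],
    [0,0,-0.58],
    [0,0,-0.58],
    [0,0,-0.58],
    [0,0,-0.58]
  ],
  "gripper": [1,1,1,1,1,1,1,1,1,1]
}}

```text
t: 1.35
tool_pos: [0.4649, -0.2688, 0.161]
tool_rot: [-179.9, -0.0, -34.7]
wrist_force: [0.7, 0.3, 0.0]
grip_width: 0.0854
```

```bash
python3 - <<'E'
from h import *
np.set_printoptions(precision=4,suppress=True)
st=telemetry.observe(); im=eyes.read_camera('wrist'); cv2.imwrite('pics/w1.png',im[:,:,::-1])
print(st['tool_pos'],st['tool_rot'],st['joint_positions'],st['grip_width'])
c=cam('wrist',st); hsv=cv2.cvtColor(im,cv2.COLOR_RGB2HSV)
m=((hsv[...,1]<50)&(hsv[...,2]>140)).astype(np.uint8)
m=cv2.morphologyEx(m,cv2.MORPH_OPEN,np.ones((5,5)))
n,l,s,ce=cv2.connectedComponentsWithStats(m)
for i in range(1,n):
    if s[i,4]>800:
        r=cv2.minAreaRect(np.argwhere(l==i)[:,::-1].astype(np.float32)); P=np.array([plane(c,p,.044) for p in cv2.boxPoints(r)])
        print(s[i],r,P)
s_=cam('scene'); a=lambda u,v:(119.8+u/2.85,199.8+v/2.85)
for n,p in dict(orFootTopL=(287,148),orBotL=(288,178),orBotR=(334,178)).items(): print(n,plane(s_,a(*p),0 if 'Bot' in n else .044))
print('blackcap',plane(s_,a(495,36),.14),'blue',plane(s_,a(599,25),.14))
E
```

```text
[ 0.4649 -0.2688  0.161 ] [-179.9242   -0.0441  -34.7149] [-31.3086  18.086  100.8019   0.0835  61.0636  93.3659] 0.0853522861440513
[ 488    0   72  162 5373] ((523.4999389648438, 80.49998474121094), (160.99996948242188, 70.99998474121094), 90.0) [[ 0.505  -0.4819  0.044 ]
 [ 0.4761 -0.5236  0.044 ]
 [ 0.3648 -0.4828  0.044 ]
 [ 0.398  -0.435   0.044 ]]
[ 256  117   52  156 6253] ((281.5, 194.5), (155.0, 51.0), 90.0) [[ 0.5346 -0.2986  0.044 ]
 [ 0.5116 -0.3317  0.044 ]
 [ 0.3978 -0.2576  0.044 ]
 [ 0.4244 -0.2192  0.044 ]]
[   0  186  104  119 4135] ((33.759239196777344, 241.90553283691406), (82.935546875, 116.74861145019531), 62.850318908691406) [[ 0.6033 -0.03    0.044 ]
 [ 0.5849 -0.1398  0.044 ]
 [ 0.5178 -0.119   0.044 ]
 [ 0.5338  0.0006  0.044 ]]
[  418   211   142   153 11186] ((488.5, 287.0), (152.0, 141.0), 90.0) [[ 0.3923 -0.368   0.044 ]
 [ 0.3233 -0.4676  0.044 ]
 [ 0.1683 -0.4108  0.044 ]
 [ 0.249  -0.2941  0.044 ]]
[ 291  318   94   63 2867] ((342.4495544433594, 360.4659118652344), (51.25953674316406, 93.1496353149414), 60.64224624633789) [[ 0.3248 -0.1888  0.044 ]
 [ 0.3248 -0.2825  0.044 ]
 [ 0.2651 -0.2773  0.044 ]
 [ 0.2618 -0.1784  0.044 ]]
orFootTopL [ 0.4853 -0.1158  0.044 ]
orBotL [ 0.4759 -0.1205  0.    ]
orBotR [ 0.4749 -0.0786  0.    ]
blackcap [0.4459 0.0669 0.14  ] blue [0.4276 0.1569 0.14  ]
```

View pics/w1.png

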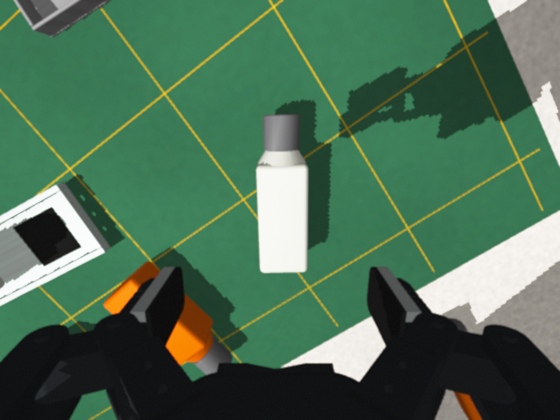

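The wrist view shows the white bottle at (283,219), almost aligned with the tool. The cap is at (281,131), the pad at (47,236), and the orange look-alike is clear at (165,315).

```bash
python3 - <<'E'
from h import *
np.set_printoptions(precision=4,suppress=True)
st=telemetry.observe(); c=cam('wrist',st)
f=plane(c,(284.5,271.5),.042); k=plane(c,(282.2,166.5),.042); cp=plane(c,(281.5,115),.03)
d=k-f; b=d/np.linalg.norm(d); print('foot',f,'shoulder',k,np.linalg.norm(d),'cap',cp,np.degrees(np.arctan2(b[1],b[0])))
g=f+b*.068; print('grasp',g,'delta/0.4',(np.array([g[0],g[1],.004])-st['tool_pos'])/.4)
print('pad',plane(c,(47.5,237),.0106))
for p in [(62,183),(109,250)]: print('lane end',plane(c,p,.02))
E
```

```text
foot [ 0.409  -0.2405  0.042 ] shoulder [ 0.4902 -0.2934  0.042 ] 0.09690602920297169 cap [ 0.5243 -0.3164  0.03  ] -33.14048988196801
grasp [ 0.466  -0.2776  0.042 ] delta/0.4 [ 0.0028 -0.0218 -0.3928]
pad [ 0.5614 -0.0588  0.0106]
lane end [ 0.5899 -0.1173  0.02  ]
lane end [ 0.5164 -0.1064  0.02  ]
```

Emit:
{"method": "play_rows", "body": {
  "xyz": [
    [0.003,-0.022,-0.15],
    [0.003,-0.022,-0.28],
    [0.003,-0.022,-0.36],
    [0.003,-0.022,-0.393],
    [0.003,-0.022,-0.393],
    [0.003,-0.022,-0.393],
    [0.003,-0.022,-0.393],
    [0.003,-0.022,-0.393],
    [0.003,-0.022,-0.393]
  ],
  "angular": [
    [0,0,0.017],
    [0,0,0.017],
    [0,0,0.017],
    [0,0,0.017],
    [0,0,0.017],
    [0,0,0.017],
    [0,0,0.017],
    [0,0,0.017],
    [0,0,0.017]
  ],
  "gripper": [1,1,1,1,1,-1,-1,-1,-1]
}}

```text
t: 2.52
tool_pos: [0.467, -0.2782, 0.0053]
tool_rot: [-179.9, -0.2, -33.2]
wrist_force: [-0.5, 1.0, 5.9]
grip_width: 0.0435
```

Emit:
{"method": "play_rows", "body": {
  "xyz": [
    [0,0,0.15],
    [0,0,0.3],
    [0,0,0.45],
    [0.05,0,0.55],
    [0.1,0,0.55],
    [0.1,0,0.55],
    [0.1,0,0.55],
    [0.1,0,0.55],
    [0.1,0,0.55],
    [0.1,0,0.55],
    [0.1,0,0.55],
    [0.1,0,0.55]
  ],
  "angular": [
    [0,0,0],
    [0,0,0.1],
    [0,0,0.25],
    [0,0,0.4],
    [0,0,0.55],
    [0,0,0.7],
    [0,0,0.85],
    [0,0,1],
    [0,0,1],
    [0,0,1],
    [0,0,1],
    [0,0,1]
  ],
  "gripper": [-1,-1,-1,-1,-1,-1,-1,-1,-1,-1,-1,-1]
}}

```text
t: 4.03
tool_pos: [0.5068, -0.2781, 0.2252]
tool_rot: [-179.9, -0.2, 56.7]
wrist_force: [0.7, 0.7, -1.4]
grip_width: 0.0435
```

```bash
python3 - <<'E'
from h import *
st=telemetry.observe(); print(st['joint_positions'],st['tool_pos'],st['tool_rot'],st['grip_width'],st['wrist_force'])
E
```

```text
[-30.01205949  18.85638713  89.73803199   0.23297763  71.4997982
   3.18836226] [ 0.50681799 -0.27805564  0.22518978] [-179.89350405   -0.215226     56.72527083] 0.04348523872732526 [ 0.73984483  0.66501522 -1.3523407 ]
```

```bash
python3 - <<'E'
from h import *
st=telemetry.observe(); Rn=R.from_euler('xyz',st['tool_rot'],degrees=True)
az=np.radians(83.1); u=np.array([np.cos(az),np.sin(az),0]); x=np.array([0,0,1.]); y=np.cross(u,x)
Rf=R.from_matrix(np.c_[x,y,u]); print(np.round((Rf*Rn.inv()).as_rotvec()/(np.pi/2),4))
T=np.array([.563,-.059,0])+u*.0175; T[2]=.25; print((T-st['tool_pos'])/.4)
E
```

```text
[ 0.9434 -0.346   0.2292]
[0.14571102 0.59107223 0.06202554]
```

Emit:
{"method": "play_rows", "body": {
  "xyz": [
    [0.02,0.0,0.03],
    [0.04,0.05,0.06],
    [0.06,0.1,0.062],
    [0.08,0.2,0.062],
    [0.1,0.3,0.062],
    [0.12,0.4,0.062],
    [0.14,0.5,0.062],
    [0.146,0.59,0.062],
    [0.146,0.59,0.062],
    [0.146,0.59,0.062],
    [0.146,0.59,0.062],
    [0.146,0.59,0.062],
    [0.146,0.59,0.062],
    [0.146,0.59,0.062]
  ],
  "angular": [
    [0.0943,-0.0346,0.0229],
    [0.1887,-0.0692,0.0458],
    [0.283,-0.1038,0.0688],
    [0.3774,-0.1384,0.0917],
    [0.4717,-0.173,0.1146],
    [0.566,-0.2076,0.1375],
    [0.6604,-0.2422,0.1604],
    [0.7547,-0.2768,0.1834],
    [0.8491,-0.3114,0.2063],
    [0.9434,-0.346,0.2292],
    [0.9434,-0.346,0.2292],
    [0.9434,-0.346,0.2292],
    [0.9434,-0.346,0.2292],
    [0.9434,-0.346,0.2292]
  ],
  "gripper": [-1,-1,-1,-1,-1,-1,-1,-1,-1,-1,-1,-1,-1,-1]
}}

```text
t: 5.78
tool_pos: [0.5651, -0.042, 0.2512]
tool_rot: [131.2, -89.8, 131.9]
wrist_force: [0.2, 0.5, -1.5]
grip_width: 0.0433
```

```bash
cat > r.py <<'E'
from h import *
np.set_printoptions(precision=4,suppress=True)
st=telemetry.observe(); Rn=R.from_euler('xyz',st['tool_rot'],degrees=True)
az=np.radians(83.1); u=np.array([np.cos(az),np.sin(az),0]); x=np.array([0,0,1.]); y=np.cross(u,x)
Rf=R.from_matrix(np.c_[x,y,u]); print('rot',(Rf*Rn.inv()).as_rotvec()/(np.pi/2))
T=np.array([.563,-.059,0])+u*.0175; T[2]=.0805; print('d',(T-st['tool_pos'])/.4)
print(st['t'],st['joint_positions'],st['tool_pos'],st['tool_rot'],st['grip_width'],st['wrist_force'])
E
python3 r.py; python3 - <<'E'
from h import *
a=eyes.read_camera('scene')[...,::-1]; b=eyes.read_camera('side')[...,::-1]
cv2.imwrite('pics/p1.png',np.hstack([cv2.resize(a[150:320,150:400],(400,272)),cv2.resize(b[150:320,110:360],(400,272))]))
E
```

```text
rot [0.0014 0.0013 0.0001]
d [-0.      0.0009 -0.4268]
5.775 [-35.2302  40.9463  99.0076  67.5073 107.6829 -53.6559] [ 0.5651 -0.042   0.2512] [131.2097 -89.8272 131.8844] 0.04333748345903631 [ 0.2222  0.5241 -1.516 ]
```

View pics/p1.png

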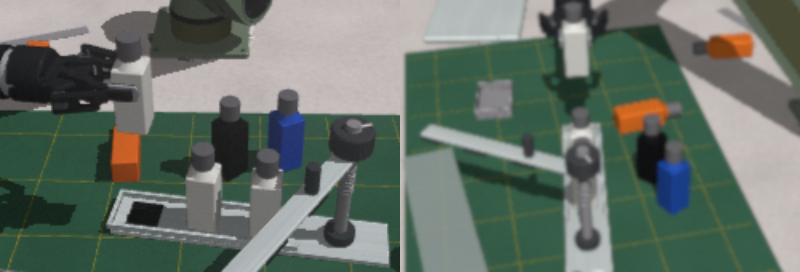

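The bottle is upright in the gripper above the pad, at (130,85) in the left panel. Lowering it now.

Emit:
{"method": "play_rows", "body": {
  "xyz": [
    [0,0,-0.1],
    [0,0,-0.2],
    [0,0,-0.3],
    [0,0,-0.36],
    [0,0,-0.4],
    [0,0,-0.41],
    [0,0,-0.42],
    [0,0,-0.425],
    [0,0,-0.425],
    [0,0,-0.425]
  ],
  "angular": [
    [0,0,0],
    [0,0,0],
    [0,0,0],
    [0,0,0],
    [0,0,0],
    [0,0,0],
    [0,0,0],
    [0,0,0],
    [0,0,0],
    [0,0,0]
  ],
  "gripper": [-1,-1,-1,-1,-1,-1,-1,-1,-1,-1]
}}

```text
t: 7.12
tool_pos: [0.5652, -0.042, 0.0812]
tool_rot: [125.3, -89.9, 137.8]
wrist_force: [0.7, 0.2, -2.1]
grip_width: 0.0435
```

Emit:
{"method": "play_rows", "body": {
  "xyz": [
    [0,0,-0.003],
    [0,0,-0.005],
    [0,0,-0.005]
  ],
  "angular": [
    [0,0,0],
    [0,0,0],
    [0,0,0]
  ],
  "gripper": [-1,-1,-1]
}}

```text
t: 7.5
tool_pos: [0.5651, -0.0423, 0.0805]
tool_rot: [70.0, -89.8, -166.9]
wrist_force: [-1.3, -1.6, 5.2]
grip_width: 0.043
```

```bash
python3 r.py; python3 - <<'E'
from h import *
a=eyes.read_camera('scene')[...,::-1]
cv2.imwrite('pics/p2.png',cv2.resize(a[220:320,180:380],(800,400),interpolation=cv2.INTER_CUBIC))
E
```

```text
rot [-0.0005  0.0021  0.0001]
d [-0.0001  0.0016 -0.0001]
7.5 [-35.2492  55.9813 100.0299  63.7887 101.1894 -68.786 ] [ 0.5651 -0.0423  0.0805] [  69.9626  -89.8101 -166.8684] 0.04304224342074017 [-1.2593 -1.6356  5.2338]
```

View pics/p2.png

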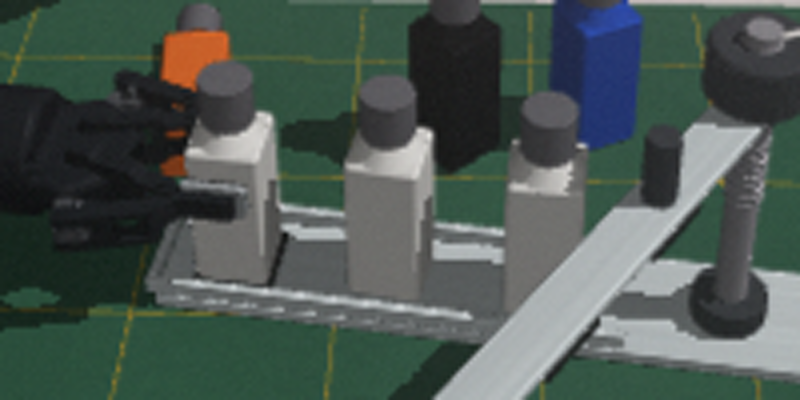

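The bottle stands on its place with caps evenly spaced at (225,80), (387,95) and (550,115), and the floor is taking its weight. Releasing, backing out and rising.

Emit:
{"method": "play_rows", "body": {
  "xyz": [
    [0,0,0],
    [0,0,0],
    [0,0,0],
    [-0.012,-0.1,0],
    [-0.024,-0.2,0],
    [-0.036,-0.3,0.02],
    [-0.04,-0.33,0.15],
    [-0.04,-0.33,0.3],
    [-0.04,-0.33,0.45],
    [-0.04,-0.33,0.55],
    [-0.04,-0.33,0.55]
  ],
  "angular": [
    [0,0,0],
    [0,0,0],
    [0,0,0],
    [0,0,0],
    [0,0,0],
    [0,0,0],
    [0,0,0],
    [0,0,0],
    [0,0,0],
    [0,0,0],
    [0,0,0]
  ],
  "gripper": [1,1,1,1,1,1,1,1,1,1,1]
}}

```text
t: 8.93
tool_pos: [0.5491, -0.1741, 0.3033]
tool_rot: [106.8, -89.5, 156.3]
wrist_force: [-0.0, 0.2, -1.4]
grip_width: 0.0856
```

```bash
python3 - <<'E'
from h import *
np.set_printoptions(precision=4,suppress=True)
st=telemetry.observe(); Rn=R.from_euler('xyz',st['tool_rot'],degrees=True)
print(st['tool_pos'],st['joint_positions'],st['t'])
for yaw in (-30,0,30,55,83):
    print(yaw,(R.from_euler('xyz',[180,0,yaw],degrees=True)*Rn.inv()).as_rotvec()/(np.pi/2))
a=eyes.read_camera('scene')[...,::-1];b=eyes.read_camera('side')[...,::-1]
cv2.imwrite('pics/s2.png',a);cv2.imwrite('pics/d2.png',b)
s=cam('scene')
# white caps check: project expected caps
for q in [(.563,-.059),(.574,.0325),(.585,.124)]: print(proj(s,[*q,.15]))
E
```

```text
[ 0.5491 -0.1741  0.3033] [-44.745   41.8683  86.1724  64.2903 118.7892 -45.3008] 8.925
-30 [-0.5068  1.0254 -0.9597]
0 [-0.709  0.807 -0.718]
30 [-0.8558  0.5708 -0.4651]
55 [-0.9387  0.3641 -0.2494]
83 [-0.9904  0.1251 -0.0053]
[236.0516 238.714 ]
[276.9586 242.4746]
[318.9714 246.3368]
```

Emit:
{"method": "play_rows", "body": {
  "xyz": [
    [0.03,0,0.05],
    [0.06,0.1,0.05],
    [0.1,0.2,0.05],
    [0.15,0.3,0.05],
    [0.2,0.45,0.05],
    [0.25,0.55,0.05],
    [0.3,0.7,0.05],
    [0.328,0.8,0.05],
    [0.328,0.858,0.05],
    [0.328,0.858,0.05],
    [0.328,0.858,0.05],
    [0.328,0.858,0.0],
    [0.328,0.858,0.0]
  ],
  "angular": [
    [-0.099,0.0125,0],
    [-0.198,0.025,0],
    [-0.297,0.0375,0],
    [-0.396,0.05,0],
    [-0.495,0.0625,0],
    [-0.594,0.075,0],
    [-0.693,0.0875,0],
    [-0.792,0.1,0],
    [-0.891,0.1125,-0.005],
    [-0.99,0.125,-0.005],
    [-0.99,0.125,-0.005],
    [-0.99,0.125,-0.005],
    [-0.99,0.125,-0.005]
  ],
  "gripper": [1,1,1,1,1,0.2,0.2,0.2,0.2,0.2,0.2,0.2,0.2]
}}

```text
t: 10.65
tool_pos: [0.6793, 0.1673, 0.2968]
tool_rot: [-179.6, -0.2, 82.5]
wrist_force: [0.7, 0.5, -0.1]
grip_width: 0.0511
```

```bash
python3 - <<'E'
from h import *
np.set_printoptions(precision=4,suppress=True)
st=telemetry.observe(); im=eyes.read_camera('wrist'); cv2.imwrite('pics/w2.png',im[:,:,::-1])
print(st['tool_pos'],st['tool_rot'],st['joint_positions'],st['grip_width'],st['t'])
c=cam('wrist',st); print('knob top',proj(c,[.68,.169,.212]),'ringtop',proj(c,[.598,.227,.206]))
E
```

```text
[0.6793 0.1673 0.2968] [-179.6427   -0.1638   82.5495] [12.7704 28.8525 63.6666  0.2774 87.7595 20.2089] 0.051061578876222896 10.65
knob top [276.5131 216.3906] ringtop [155.826  152.9888]
```

View pics/w2.png

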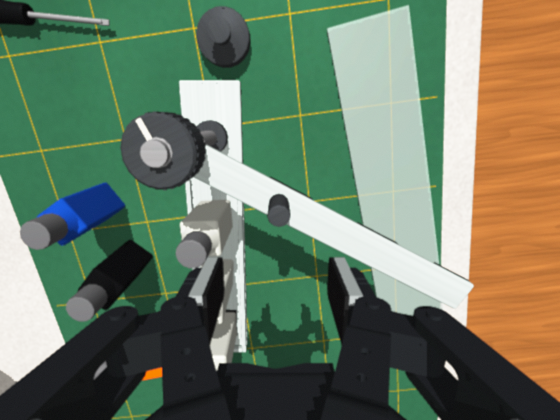

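The wrist view shows the knob top at (278,213) and the stud top at (155,153), both within a few pixels of the predictions. Yawing, then lowering to straddle the knob.

Emit:
{"method": "play_rows", "body": {
  "xyz": [
    [0,0,0],
    [0,0,0],
    [0,0,0],
    [0,0,0],
    [0.002,0.004,0],
    [0.002,0.004,-0.05],
    [0.002,0.004,-0.15],
    [0.002,0.004,-0.25],
    [0.002,0.004,-0.292],
    [0.002,0.004,-0.292],
    [0.002,0.004,-0.292],
    [0.002,0.004,-0.292]
  ],
  "angular": [
    [0,0,0.115],
    [0,0,0.23],
    [0,0,0.345],
    [0,0,0.46],
    [0,0,0.575],
    [0,0,0.691],
    [0,0,0.691],
    [0,0,0.691],
    [0,0,0.691],
    [0,0,0.691],
    [0,0,0.691],
    [0,0,0.691]
  ],
  "gripper": [0.2,0.2,0.2,0.2,0.2,0.2,0.2,0.2,0.2,-0.35,-0.35,-0.35]
}}

```text
t: 12.2
tool_pos: [0.6815, 0.1692, 0.1835]
tool_rot: [-179.9, -0.1, 144.7]
wrist_force: [-0.2, 0.2, -0.1]
grip_width: 0.0274
```

```bash
python3 - <<'E'
from h import *
np.set_printoptions(precision=4,suppress=True)
st=telemetry.observe(); print(st['tool_pos'],st['tool_rot'],st['grip_width'],st['wrist_force'],st['joint_positions'])
s=np.array([.598,.227]); p=st['tool_pos'][:2]
r=.1
for k in range(0,9):
    a=np.radians(-35.3-k*8); q=s+r*np.array([np.cos(a),np.sin(a)]); print(-35.3-k*8,np.round((q-p)/.4,3), round(-k*8/90,3))
E
```

```text
[0.6815 0.1692 0.1835] [-179.9414   -0.0769  144.7271] 0.02740013895668784 [-0.1562  0.2413 -0.1368] [ 12.9961  31.5876  74.909    0.0191  73.5983 -41.7364]
-35.3 [-0.005  0.   ] 0.0
-43.3 [-0.027 -0.027] -0.089
-51.3 [-0.053 -0.051] -0.178
-59.3 [-0.081 -0.07 ] -0.267
-67.3 [-0.112 -0.086] -0.356
-75.3 [-0.145 -0.097] -0.444
-83.3 [-0.18  -0.104] -0.533
-91.3 [-0.215 -0.105] -0.622
-99.3 [-0.249 -0.102] -0.711
```

Emit:
{"method": "play_rows", "body": {
  "xyz": [
    [-0.012,-0.012,0],
    [-0.027,-0.027,0],
    [-0.053,-0.051,0],
    [-0.081,-0.07,0],
    [-0.112,-0.086,0],
    [-0.145,-0.097,0],
    [-0.18,-0.104,0],
    [-0.2,-0.105,0],
    [-0.215,-0.105,0],
    [-0.215,-0.105,0],
    [-0.232,-0.104,0],
    [-0.241,-0.103,0],
    [-0.241,-0.103,0]
  ],
  "angular": [
    [0,0,-0.04],
    [0,0,-0.089],
    [0,0,-0.178],
    [0,0,-0.267],
    [0,0,-0.356],
    [0,0,-0.444],
    [0,0,-0.533],
    [0,0,-0.58],
    [0,0,-0.622],
    [0,0,-0.622],
    [0,0,-0.67],
    [0,0,-0.69],
    [0,0,-0.69]
  ],
  "gripper": [-0.35,-0.35,-0.35,-0.35,-0.35,-0.35,-0.35,-0.35,-0.35,-0.35,-0.35,-0.35,-0.35]
}}

```text
t: 13.82
tool_pos: [0.5852, 0.1281, 0.1839]
tool_rot: [-180.0, -0.1, 82.7]
wrist_force: [0.6, -0.3, -0.3]
grip_width: 0.0276
```

Emit:
{"method": "play_rows", "body": {
  "xyz": [
    [-0.006,0.001,0],
    [-0.012,0.001,0],
    [-0.015,0.002,0],
    [-0.015,0.002,0]
  ],
  "angular": [
    [0,0,0],
    [0,0,0],
    [0,0,0],
    [0,0,0]
  ],
  "gripper": [-0.35,-0.35,-0.35,-0.35]
}}

```text
t: 14.32
tool_pos: [0.5812, 0.1283, 0.184]
tool_rot: [179.8, -0.1, 82.7]
wrist_force: [6.2, -2.6, -1.8]
grip_width: 0.0277
```

Emit:
{"method": "play_rows", "body": {
  "xyz": [
    [-0.01,0.001,0],
    [-0.01,0.001,0],
    [-0.01,0.001,0]
  ],
  "angular": [
    [0,0,0],
    [0,0,0],
    [0,0,0]
  ],
  "gripper": [-0.35,-0.35,-0.35]
}}

```text
t: 14.7
tool_pos: [0.5811, 0.1283, 0.184]
tool_rot: [179.3, -0.1, 82.7]
wrist_force: [11.8, -1.0, -5.9]
grip_width: 0.0279
```

Emit:
{"method": "play_rows", "body": {
  "xyz": [
    [0.01,0,0],
    [0.01,0,0.05],
    [0.01,0,0.15],
    [0.01,0,0.25],
    [0.02,0.1,0.25],
    [0.03,0.2,0.25],
    [0.042,0.247,0.25],
    [0.042,0.247,0.25],
    [0.042,0.247,0.25],
    [0.042,0.247,0.25],
    [0.042,0.247,0.25],
    [0.042,0.247,0.25]
  ],
  "angular": [
    [0,0,0],
    [0,0,0],
    [0,0,0.1],
    [0,0,0.2],
    [0,0,0.3],
    [0,0,0.4],
    [0,0,0.52],
    [0,0,0.64],
    [0,0,0.76],
    [0,0,0.88],
    [0,0,1],
    [0,0,1]
  ],
  "gripper": [0.2,0.2,1,1,1,1,1,1,1,1,1,1]
}}

```text
t: 16.2
tool_pos: [0.5974, 0.2272, 0.2837]
tool_rot: [179.3, -0.2, 172.6]
wrist_force: [0.6, 0.3, 0.4]
grip_width: 0.0857
```

```bash
python3 - <<'E'
from h import *
np.set_printoptions(precision=4,suppress=True)
st=telemetry.observe(); im=eyes.read_camera('wrist'); cv2.imwrite('pics/w3.png',im[:,:,::-1])
print(st['tool_pos'],st['tool_rot'],st['joint_positions'],st['grip_width'],st['t'])
c=cam('wrist',st); print('stud top',proj(c,[.598,.227,.214]),'ringtop',proj(c,[.598,.227,.206]))
s=cam('scene'); a=eyes.read_camera('scene')[...,::-1]; cv2.imwrite('pics/s3.png',a)
E
```

```text
[0.5974 0.2272 0.2837] [179.2812  -0.196  172.6404] [ 19.4304  22.7558  75.3876   0.7377  81.7083 -63.3142] 0.08567665979995606 16.2
stud top [274.3053 226.1584] ringtop [274.2009 222.5894]
```

View pics/w3.png

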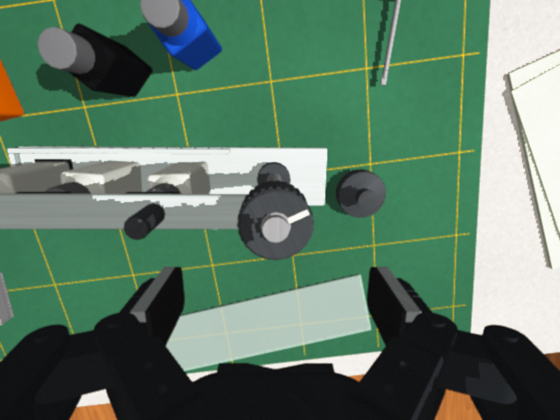

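The wrist view puts the stud top at (276,229) and the ring centre at (276,221), so the tool is centred within about 1 mm. The white line points to (308,213). Lowering and gripping.

Emit:
{"method": "play_rows", "body": {
  "xyz": [
    [0.002,0,-0.1],
    [0.002,0,-0.2],
    [0.002,0,-0.25],
    [0.002,0,-0.272],
    [0.002,0,-0.272],
    [0.002,0,-0.272],
    [0.002,0,-0.272],
    [0.002,0,-0.272],
    [0.002,0,-0.272]
  ],
  "angular": [
    [-0.008,0,0],
    [-0.008,0,0],
    [-0.008,0,0],
    [-0.008,0,0],
    [-0.008,0,0],
    [-0.008,0,0],
    [-0.008,0,0],
    [-0.008,0,0],
    [-0.008,0,0]
  ],
  "gripper": [1,1,1,1,1,-1,-1,-1,-1]
}}

```text
t: 17.42
tool_pos: [0.599, 0.2279, 0.1768]
tool_rot: [179.9, 0.1, 172.6]
wrist_force: [-1.0, 1.7, 5.6]
grip_width: 0.0544
```

Emit:
{"method": "play_rows", "body": {
  "xyz": [
    [0,0,-0.001],
    [0,0,-0.002],
    [0,0,-0.003],
    [0,0,-0.004],
    [0,0,-0.0045],
    [0,0,-0.005],
    [0,0,-0.006],
    [0,0,-0.007],
    [0,0,-0.008],
    [0,0,-0.009],
    [0,0,-0.009],
    [0,0,-0.009]
  ],
  "angular": [
    [0,0,-0.1],
    [0,0,-0.2],
    [0,0,-0.3],
    [0,0,-0.4],
    [0,0,-0.5],
    [0,0,-0.6],
    [0,0,-0.7],
    [0,0,-0.8],
    [0,0,-0.9],
    [0,0,-1],
    [0,0,-1],
    [0,0,-1]
  ],
  "gripper": [-1,-1,-1,-1,-1,-1,-1,-1,-1,-1,-1,-1]
}}

```text
t: 18.92
tool_pos: [0.6, 0.2286, 0.1734]
tool_rot: [179.7, -0.0, 82.7]
wrist_force: [3.3, 3.0, -1.7]
grip_width: 0.0547
```

```bash
cat > o.py <<'E'
from h import *
np.set_printoptions(precision=3,suppress=True)
st=telemetry.observe(); print(st['t'],st['tool_pos'],st['tool_rot'],'j',st['joint_positions'],st['grip_width'],'F',st['wrist_force'],'M',st['wrist_torque'])
E
python3 o.py
```

```text
18.925 [0.6   0.229 0.173] [179.741  -0.036  82.666] j [19.874 26.386 85.481 -0.094 67.886 27.243] 0.05473889835106811 F [ 3.303  2.989 -1.706] M [ 0.588 -0.484 -0.28 ]
```

Emit:
{"method": "play_rows", "body": {
  "xyz": [
    [0.001,0.001,-0.001],
    [0.001,0.001,-0.002],
    [0.001,0.001,-0.003],
    [0.001,0.001,-0.004],
    [0.001,0.001,-0.0045],
    [0.001,0.001,-0.005],
    [0.001,0.001,-0.006],
    [0.001,0.001,-0.007],
    [0.001,0.001,-0.008],
    [0.001,0.001,-0.009],
    [0.001,0.001,-0.009],
    [0.001,0.001,-0.009]
  ],
  "angular": [
    [0,0,-0.1],
    [0,0,-0.2],
    [0,0,-0.3],
    [0,0,-0.4],
    [0,0,-0.5],
    [0,0,-0.6],
    [0,0,-0.7],
    [0,0,-0.8],
    [0,0,-0.9],
    [0,0,-1],
    [0,0,-1],
    [0,0,-1]
  ],
  "gripper": [-1,-1,-1,-1,-1,-1,-1,-1,-1,-1,-1,-1]
}}

```text
t: 20.42
tool_pos: [0.6008, 0.2277, 0.1699]
tool_rot: [179.6, -0.1, -7.2]
wrist_force: [3.0, -4.1, -0.3]
grip_width: 0.0547
```

```bash
python3 o.py
```

```text
20.425 [0.601 0.228 0.17 ] [179.639  -0.084  -7.159] j [ 19.91   26.734  85.423  -0.388  67.933 117.215] 0.05470362332003859 F [ 3.001 -4.144 -0.299] M [-0.29  -0.427 -0.326]
```

Emit:
{"method": "play_rows", "body": {
  "xyz": [
    [0,0,0],
    [0,0,0],
    [0,0,0],
    [0,0,0.02],
    [0,0,0.02],
    [0,0,0.02],
    [0,0,0.02],
    [0,0,0.02],
    [0,0,0.02],
    [0,0,0.02],
    [0,0,0.02],
    [0,0,0.02],
    [0,0,0.02],
    [0,0,0.02]
  ],
  "angular": [
    [0,0,0],
    [0,0,0],
    [0,0,0],
    [0,0,0.1],
    [0,0,0.2],
    [0,0,0.3],
    [0,0,0.4],
    [0,0,0.5],
    [0,0,0.6],
    [0,0,0.7],
    [0,0,0.8],
    [0,0,0.9],
    [0,0,1],
    [0,0,1]
  ],
  "gripper": [1,1,1,1,1,1,1,1,1,1,1,1,1,1]
}}

```text
t: 22.18
tool_pos: [0.6006, 0.2279, 0.178]
tool_rot: [179.6, -0.1, 82.8]
wrist_force: [0.3, -1.0, 0.0]
grip_width: 0.0852
```

```bash
python3 o.py
```

```text
22.175 [0.601 0.228 0.178] [179.648  -0.09   82.777] j [19.789 26.174 85.149 -0.086 68.323 27.043] 0.08515116921378553 F [ 0.322 -0.958  0.018] M [ 0.02   0.041 -0.003]
```

Second half of the return, then lower and grip again.

Emit:
{"method": "play_rows", "body": {
  "xyz": [
    [0,0,0],
    [0,0,0],
    [0,0,0],
    [0,0,0],
    [0,0,0],
    [0,0,0],
    [0,0,0],
    [0,0,0],
    [0,0,0],
    [0,0,-0.01],
    [0,0,-0.02],
    [0,0,-0.02],
    [0,0,-0.02],
    [0,0,-0.02],
    [0,0,-0.02]
  ],
  "angular": [
    [0,0,0.1],
    [0,0,0.2],
    [0,0,0.3],
    [0,0,0.4],
    [0,0,0.5],
    [0,0,0.6],
    [0,0,0.7],
    [0,0,0.8],
    [0,0,0.9],
    [0,0,0.9],
    [0,0,0.9],
    [0,0,0.9],
    [0,0,0.9],
    [0,0,0.9],
    [0,0,0.9]
  ],
  "gripper": [1,1,1,1,1,1,1,1,1,1,1,-1,-1,-1,-1]
}}

```text
t: 24.05
tool_pos: [0.6005, 0.2277, 0.1703]
tool_rot: [179.7, -0.1, 163.8]
wrist_force: [-1.1, -0.9, 3.0]
grip_width: 0.0543
```

Emit:
{"method": "play_rows", "body": {
  "xyz": [
    [0,0,-0.001],
    [0,0,-0.002],
    [0,0,-0.003],
    [0,0,-0.0035],
    [0,0,-0.004],
    [0,0,-0.0045],
    [0,0,-0.0045]
  ],
  "angular": [
    [0,0,-0.1],
    [0,0,-0.2],
    [0,0,-0.3],
    [0,0,-0.4],
    [0,0,-0.5],
    [0,0,-0.5],
    [0,0,-0.5]
  ],
  "gripper": [-1,-1,-1,-1,-1,-1,-1]
}}

```text
t: 24.92
tool_pos: [0.6003, 0.2273, 0.1686]
tool_rot: [179.7, -0.1, 118.8]
wrist_force: [-1.4, -2.7, 1.8]
grip_width: 0.0544
```

```bash
python3 o.py
```

```text
24.925 [0.6   0.227 0.169] [179.712  -0.078 118.838] j [19.648 26.558 85.927  0.133 67.243 -9.24 ] 0.05441639433325262 F [-1.441 -2.747  1.806] M [-0.44   0.421 -0.211]
```

Emit:
{"method": "play_rows", "body": {
  "xyz": [
    [0,0,-0.001],
    [0,0,-0.002],
    [0,0,-0.003],
    [0,0,-0.003],
    [0,0,-0.003]
  ],
  "angular": [
    [0,0,-0.1],
    [0,0,-0.2],
    [0,0,-0.3],
    [0,0,-0.35],
    [0,0,-0.35]
  ],
  "gripper": [-1,-1,-1,-1,-1]
}}

```text
t: 25.55
tool_pos: [0.6, 0.2271, 0.1674]
tool_rot: [179.8, -0.1, 87.4]
wrist_force: [-2.2, -2.6, 1.0]
grip_width: 0.0544
```

```bash
python3 o.py
```

```text
25.55 [0.6   0.227 0.167] [179.754  -0.067  87.428] j [19.723 26.592 86.057 -0.034 67.098 22.309] 0.054439354771709254 F [-2.173 -2.615  1.   ] M [-0.306  0.361 -0.305]
```

Emit:
{"method": "play_rows", "body": {
  "xyz": [
    [0,0,-0.001],
    [0,0,-0.002],
    [0,0,-0.003],
    [0,0,-0.003],
    [0,0,-0.003]
  ],
  "angular": [
    [0,0,-0.1],
    [0,0,-0.2],
    [0,0,-0.3],
    [0,0,-0.35],
    [0,0,-0.35]
  ],
  "gripper": [-1,-1,-1,-1,-1]
}}

```text
t: 26.18
tool_pos: [0.5997, 0.2273, 0.1661]
tool_rot: [179.8, -0.1, 56.1]
wrist_force: [-2.9, -0.9, 3.0]
grip_width: 0.0543
```

```bash
python3 o.py
```

```text
26.175 [0.6   0.227 0.166] [179.785  -0.058  56.065] j [19.804 26.666 86.121 -0.151 67.039 53.797] 0.054265141487655176 F [-2.945 -0.86   2.953] M [-0.386  0.218 -0.252]
```

Emit:
{"method": "play_rows", "body": {
  "xyz": [
    [0,0,-0.001],
    [0,0,-0.002],
    [0,0,-0.002],
    [0,0,-0.002],
    [0,0,-0.002]
  ],
  "angular": [
    [0,0,-0.08],
    [0,0,-0.15],
    [0,0,-0.2],
    [0,0,-0.2],
    [0,0,-0.2]
  ],
  "gripper": [-1,-1,-1,-1,-1]
}}

```text
t: 26.8
tool_pos: [0.6029, 0.2302, 0.166]
tool_rot: [179.7, -0.6, 38.4]
wrist_force: [3.9, 5.2, -0.6]
grip_width: 0.0545
```

```bash
python3 o.py
```

```text
26.8 [0.603 0.23  0.166] [179.721  -0.618  38.428] j [19.909 26.773 85.952 -0.074 66.601 71.511] 0.0544841747138273 F [ 3.884  5.205 -0.606] M [ 0.831 -0.817  1.138]
```

Emit:
{"method": "play_rows", "body": {
  "xyz": [
    [-0.002,-0.002,0],
    [-0.003,-0.003,-0.001],
    [-0.003,-0.003,-0.001],
    [-0.003,-0.003,-0.001]
  ],
  "angular": [
    [0,0,-0.05],
    [0,0,-0.1],
    [0,0,-0.1],
    [0,0,-0.1]
  ],
  "gripper": [-1,-1,-1,-1]
}}

```text
t: 27.3
tool_pos: [0.6051, 0.2308, 0.1661]
tool_rot: [179.6, -1.1, 29.9]
wrist_force: [7.2, 3.6, -2.6]
grip_width: 0.0544
```

```bash
python3 o.py
```

```text
27.3 [0.605 0.231 0.166] [179.62   -1.135  29.85 ] j [19.948 26.73  86.019 -0.196 66.067 80.179] 0.05440652578784635 F [ 7.18   3.584 -2.556] M [ 0.292 -0.955  1.302]
```

The tool slipped round the ring with torque at about 1.2–1.3 N m, so resistance has risen. Releasing and looking from above to read the white line.

Emit:
{"method": "play_rows", "body": {
  "xyz": [
    [0,0,0],
    [-0.005,-0.004,0],
    [-0.012,-0.008,0],
    [-0.012,-0.008,0.1],
    [-0.012,-0.008,0.2],
    [-0.012,-0.008,0.29],
    [-0.012,-0.008,0.29],
    [-0.012,-0.008,0.29],
    [-0.012,-0.008,0.29]
  ],
  "angular": [
    [0,0,0],
    [0,0,0],
    [0,0,0.1],
    [0,0,0.2],
    [0,0.01,0.3],
    [0,0.01,0.4],
    [0,0.01,0.5],
    [0,0.01,0.58],
    [0,0.01,0.58]
  ],
  "gripper": [1,1,1,1,1,1,1,1,1]
}}

```text
t: 28.42
tool_pos: [0.6001, 0.2274, 0.2821]
tool_rot: [-179.6, -0.7, 82.0]
wrist_force: [-0.2, 0.5, -0.6]
grip_width: 0.0855
```

```bash
python3 o.py; python3 - <<'E'
from h import *
st=telemetry.observe(); im=eyes.read_camera('wrist')[...,::-1]
cv2.imwrite('pics/w4f.png',im); np.save('w4.npy',np.r_[st['tool_pos'],st['tool_rot']])
s=eyes.read_camera('scene')[...,::-1]; cv2.imwrite('pics/s4.png',s)
A=cv2.resize(im[120:320,140:400],(520,400),interpolation=cv2.INTER_CUBIC)
B=cv2.resize(s[215:315,210:400],(570,300),interpolation=cv2.INTER_CUBIC)
A=cv2.resize(A,(364,280)); o=np.zeros((590,570,3),np.uint8); o[:280,:364]=A; o[285:585]=B
cv2.imwrite('pics/q4.png',o)
E
```

```text
28.425 [0.6   0.227 0.282] [-179.649   -0.653   81.965] j [19.359 23.127 75.032  0.749 81.853 27.285] 0.08552388891331432 F [-0.206  0.543 -0.62 ] M [-0.033 -0.062 -0.042]
```

View pics/q4.png

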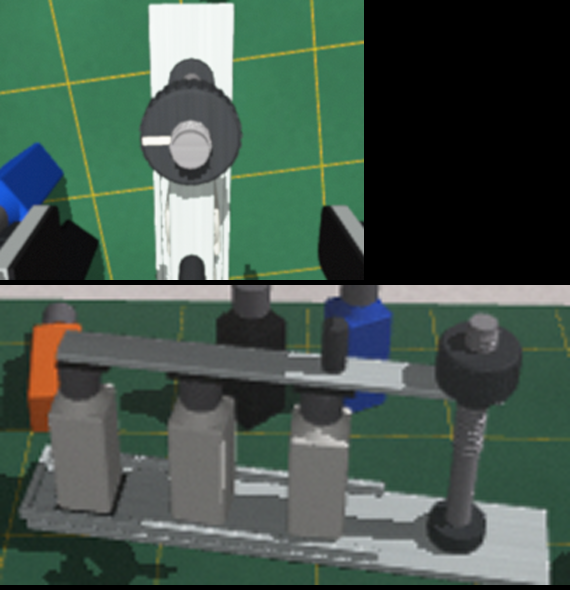

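The view shows all three bottles upright under the bar, with the white line at (157,141) in the top crop. I'll compute the turn from the line's azimuth before and after.

```bash
python3 - <<'E'
from h import *
def az(f,pos,rot,z,ctr):
    c=cam('wrist',dict(tool_pos=pos,tool_rot=rot)); im=cv2.imread(f)
    m=np.zeros(im.shape[:2],np.uint8); u=proj(c,[.6,.228,z]); cv2.circle(m,tuple(int(v) for v in u),36,1,-1)
    g=im.min(2); w=((g>195)&(m>0)).astype(np.uint8); n,l,s,ce=cv2.connectedComponentsWithStats(w)
    for i in range(1,n):
        if s[i,4]>20:
            pts=np.array([plane(c,p[::-1],z)[:2] for p in np.argwhere(l==i)]); d=pts.mean(0)-ctr
            vx=np.linalg.svd(pts-pts.mean(0))[2][0]
            if vx@d<0: vx=-vx
            print(f,s[i],pts.mean(0),'az radial',np.degrees(np.arctan2(d[1],d[0])),'pca',np.degrees(np.arctan2(vx[1],vx[0])))
    return c
az('pics/w3.png',[.5974,.2272,.2837],[179.2812,-.196,172.6404],.206,np.array([.5995,.2275]))
w=np.load('w4.npy'); az('pics/w4f.png',w[:3],w[3:],.196,np.array([.5995,.2275]))
E
```

```text
pics/w3.png [287 210  22  14 123] [0.59555452 0.24499703] az radial 102.7073471098306 pca 108.41084323003123
pics/w4f.png [242 218  20   6 101] [0.58129626 0.22915867] az radial 174.7937694647501 pca 173.42032442416277
```

Emit:
{"method": "play_rows", "body": {
  "xyz": [
    [0,0,-0.12],
    [0,0,-0.23],
    [0,0,-0.28],
    [0,0,-0.3],
    [0,0,-0.3],
    [0,0,-0.3],
    [0,0,-0.3],
    [0,0,-0.3],
    [0,0,-0.3],
    [0,0,-0.3]
  ],
  "angular": [
    [-0.008,-0.003,0],
    [-0.008,-0.003,0],
    [-0.008,-0.003,0],
    [-0.008,-0.003,0],
    [-0.008,-0.003,0],
    [-0.008,-0.003,0],
    [-0.008,-0.003,0],
    [-0.008,-0.003,0],
    [-0.008,-0.003,0],
    [-0.008,-0.003,0]
  ],
  "gripper": [1,1,1,1,1,-1,-1,-1,-1,-1]
}}

```text
t: 29.78
tool_pos: [0.6, 0.2278, 0.1638]
tool_rot: [180.0, -0.0, 81.9]
wrist_force: [-2.6, -0.0, 5.9]
grip_width: 0.054
```

```bash
python3 o.py
```

```text
29.775 [0.6   0.228 0.164] [179.951  -0.039  81.919] j [19.76  26.852 86.151  0.013 66.936 27.836] 0.05403666122715332 F [-2.62  -0.025  5.902] M [ 0.015  0.574 -0.067]
```

Emit:
{"method": "play_rows", "body": {
  "xyz": [
    [0,0,0],
    [0,0,0],
    [0,0,0],
    [0,0,0],
    [0,0,0],
    [0,0,0]
  ],
  "angular": [
    [0,0,-0.03],
    [0,0,-0.06],
    [0,0,-0.09],
    [0,0,-0.12],
    [0,0,-0.12],
    [0,0,-0.12]
  ],
  "gripper": [-1,-1,-1,-1,-1,-1]
}}

```text
t: 30.52
tool_pos: [0.5992, 0.2256, 0.1639]
tool_rot: [179.9, 0.3, 71.5]
wrist_force: [-2.3, -5.9, 0.0]
grip_width: 0.0542
```

```bash
python3 o.py
```

```text
30.525 [0.599 0.226 0.164] [179.922   0.293  71.5  ] j [19.745 26.808 86.211 -0.302 67.102 38.363] 0.05421247818945355 F [-2.306 -5.948  0.015] M [-0.854  0.358  2.043]
```

Emit:
{"method": "play_rows", "body": {
  "xyz": [
    [0,0.003,0],
    [0,0.004,0],
    [0,0.004,0],
    [0,0.004,0],
    [0,0.004,0],
    [0,0.004,0]
  ],
  "angular": [
    [0,0,-0.04],
    [0,0,-0.08],
    [0,0,-0.12],
    [0,0,-0.16],
    [0,0,-0.16],
    [0,0,-0.16]
  ],
  "gripper": [-1,-1,-1,-1,-1,-1]
}}

```text
t: 31.28
tool_pos: [0.6021, 0.2313, 0.1641]
tool_rot: [179.8, -0.3, 57.4]
wrist_force: [7.7, 9.8, -7.0]
grip_width: 0.0543
```

```bash
python3 o.py
```

```text
31.275 [0.602 0.231 0.164] [179.757  -0.291  57.363] j [20.001 26.973 85.904 -0.018 66.744 52.646] 0.054338915981357525 F [ 7.692  9.833 -7.021] M [ 1.72 -0.96  1.51]
```

Emit:
{"method": "play_rows", "body": {
  "xyz": [
    [0,0,0],
    [-0.004,-0.008,0],
    [-0.005,-0.009,0],
    [-0.005,-0.009,0.1],
    [-0.005,-0.009,0.2],
    [-0.005,-0.009,0.295],
    [-0.005,-0.009,0.295],
    [-0.005,-0.009,0.295]
  ],
  "angular": [
    [0,0,0],
    [0,0,0],
    [0,0,0.1],
    [0,0,0.2],
    [0,0,0.27],
    [0,0,0.27],
    [0,0,0.27],
    [0,0,0.27]
  ],
  "gripper": [1,1,1,1,1,1,1,1]
}}

```text
t: 32.28
tool_pos: [0.5996, 0.2271, 0.2816]
tool_rot: [179.8, -0.3, 81.6]
wrist_force: [-0.4, 0.0, 0.0]
grip_width: 0.0856
```

```bash
cat > line.py <<'E'
from h import *
st=telemetry.observe(); im=eyes.read_camera('wrist')[...,::-1]; z=.196
print(st['tool_pos'],st['tool_rot'],st['joint_positions'],st['t'])
c=cam('wrist',st); cv2.imwrite('pics/l%d.png'%(st['t']*10),im)
m=np.zeros(im.shape[:2],np.uint8); u=proj(c,[.6,.228,z]); cv2.circle(m,tuple(int(v) for v in u),36,1,-1)
w=((im.min(2)>195)&(m>0)).astype(np.uint8); n,l,s,ce=cv2.connectedComponentsWithStats(w)
for i in range(1,n):
    if s[i,4]>20:
        pts=np.array([plane(c,p[::-1],z)[:2] for p in np.argwhere(l==i)]); d=pts.mean(0)-[.5995,.2275]
        vx=np.linalg.svd(pts-pts.mean(0))[2][0]; vx=vx if vx@d>0 else -vx
        print(s[i],pts.mean(0),np.degrees(np.arctan2(d[1],d[0])),np.degrees(np.arctan2(vx[1],vx[0])))
E
python3 line.py
```

```text
[0.59960359 0.22708743 0.28161975] [179.80998208  -0.2528632   81.6250906 ] [19.64892368 22.92551808 75.41755137  0.13546975 81.37040999 28.00426057] 32.275
[241 217  20   6 106] [0.58109743 0.22913078] 174.93585921882888 174.25035643117127
```

Emit:
{"method": "play_rows", "body": {
  "xyz": [
    [0.001,0.001,-0.12],
    [0.001,0.001,-0.23],
    [0.001,0.001,-0.28],
    [0.001,0.001,-0.303],
    [0.001,0.001,-0.303],
    [0.001,0.001,-0.303],
    [0.001,0.001,-0.303],
    [0.001,0.001,-0.303],
    [0.001,0.001,-0.303],
    [0.001,0.001,-0.303]
  ],
  "angular": [
    [0,0,0.1],
    [0,0,0.2],
    [0,0,0.3],
    [0,0,0.3],
    [0,0,0.3],
    [0,0,0.3],
    [0,0,0.3],
    [0,0,0.3],
    [0,0,0.3],
    [0,0,0.3]
  ],
  "gripper": [1,1,1,1,1,-1,-1,-1,-1,-1]
}}

```text
t: 33.58
tool_pos: [0.6001, 0.2276, 0.1613]
tool_rot: [179.8, -0.2, 108.6]
wrist_force: [-1.4, -0.7, 6.5]
grip_width: 0.0546
```

```bash
python3 line.py; python3 o.py
```

```text
[0.6001257  0.227643   0.16134457] [179.77100968  -0.21878543 108.61456201] [19.63992945 26.88506563 86.4776997   0.2342342  66.40453983  0.93248199] 33.575
[259 292  41  13  87] [0.5996676  0.23483205] 88.69049912356343 7.006101776566505
[240 295  13  13 104] [0.58736331 0.22806701] 177.32516471628247 98.61478365878837
[261 299  40  14  90] [0.60138319 0.23189608] 66.81070054791309 3.0476964117691825
[255 307  48  17 119] [0.60254544 0.22797896] 8.937718916919902 5.07378215284816
[271 324  29  13 108] [0.60672197 0.22139045] -40.23014116482491 -7.536031940625259
[252 332  33  14 137] [0.60095411 0.21409137] -83.81071288443017 -6.596097939490874
33.625 [0.6   0.228 0.161] [179.773  -0.217 108.615] j [19.638 26.886 86.479  0.232 66.403  0.931] 0.05470045445105427 F [-0.705 -0.274  5.888] M [-0.183  0.412  0.026]
```

Emit:
{"method": "play_rows", "body": {
  "xyz": [
    [0,0,0],
    [0,0,0],
    [0,0,0]
  ],
  "angular": [
    [0,0,-0.03],
    [0,0,-0.05],
    [0,0,-0.05]
  ],
  "gripper": [-1,-1,-1]
}}

```text
t: 34.0
tool_pos: [0.6005, 0.226, 0.1614]
tool_rot: [179.8, 0.0, 104.3]
wrist_force: [1.9, -5.6, -0.1]
grip_width: 0.0544
```

```bash
python3 line.py; python3 o.py
```

```text
[0.60049916 0.22604181 0.16143313] [1.79768561e+02 1.10062171e-02 1.04303305e+02] [ 1.96166050e+01  2.68662492e+01  8.64960604e+01 -3.53445117e-02
  6.64082689e+01  5.32735873e+00] 34.0
[255 288  44  12 122] [0.59919247 0.23464411] 92.4648616297699 9.54840660852361
[240 294  12  12 100] [0.58739313 0.22806531] 177.32661409626417 95.62200601743827
[254 295  47  14 137] [0.60073282 0.23156227] 73.1179690926223 5.8375865307174
[248 303  58  26 195] [0.60164706 0.22665393] -21.50739609222339 7.3336181498474655
[258 319  42  19 442] [0.60412583 0.21939749] -60.27739998621166 -2.7302925020550237
[252 328  37  15 260] [0.5998919  0.21396422] -88.34158419286946 -5.119101296727647
34.05 [0.6   0.226 0.161] [179.772   0.004 104.303] j [19.615 26.87  86.498 -0.028 66.405  5.323] 0.05471957589846964 F [ 1.327 -5.165  0.874] M [-0.983 -0.054  1.709]
```

Emit:
{"method": "play_rows", "body": {
  "xyz": [
    [0,0,0],
    [0,0,0],
    [0,0,0]
  ],
  "angular": [
    [0,0,-0.03],
    [0,0,-0.05],
    [0,0,-0.05]
  ],
  "gripper": [-1,-1,-1]
}}

```text
t: 34.42
tool_pos: [0.6007, 0.2239, 0.1614]
tool_rot: [179.8, 0.3, 100.0]
wrist_force: [1.1, -7.0, 1.2]
grip_width: 0.0542
```

```bash
python3 line.py; python3 o.py
```

```text
[0.60072134 0.22394366 0.16140908] [179.79380607   0.27753577  99.99972149] [19.57011749 26.85866981 86.51326348 -0.33587855 66.47124331  9.70356132] 34.425
[251 283  54  29 385] [0.60013918 0.23270718] 83.001943793066 1.2883627982810655
[240 292  11  12 102] [0.58750431 0.22811673] 177.05686086011048 96.16345037640032
[247 298  59  27 295] [0.60096408 0.22637144] -37.62616501873588 7.571798832543114
[251 314  50  25 871] [0.6017209  0.21732265] -77.68991041493666 11.17737613561539
34.475 [0.601 0.224 0.161] [179.796   0.274  99.996] j [19.568 26.858 86.516 -0.332 66.471  9.704] 0.055088667674966785 F [ 0.167 -6.981  0.5  ] M [-1.225  0.012  1.991]
```

While the tool turned 8.6° and torque reached 2.0 N m, the line stayed at 177° (177.3 → 177.1). The ring is therefore at its end stop and the fingers only slip. Opening and withdrawing.

Emit:
{"method": "play_rows", "body": {
  "xyz": [
    [0,0.004,0],
    [0,0.008,0],
    [0,0.009,0],
    [0,0.009,0.1],
    [0,0.009,0.2],
    [0,0.009,0.35],
    [-0.1,0,0.5],
    [-0.25,0,0.5],
    [-0.25,0,0.5],
    [-0.25,0,0.5]
  ],
  "angular": [
    [0,0,0],
    [0,0,0],
    [0,0,0],
    [0,0,0],
    [0,0,0],
    [0,0,0],
    [0,0,0],
    [0,0,0],
    [0,0,0],
    [0,0,0]
  ],
  "gripper": [1,1,1,1,1,1,1,1,1,1]
}}

```text
t: 35.72
tool_pos: [0.5007, 0.2242, 0.3618]
tool_rot: [179.7, 0.2, 100.0]
wrist_force: [1.6, -0.0, -0.1]
grip_width: 0.0855
```

```bash
python3 o.py; python3 - <<'E'
from h import *
a=eyes.read_camera('scene')[...,::-1]; b=eyes.read_camera('side')[...,::-1]
A=cv2.resize(a[180:360,100:460],(720,360),interpolation=cv2.INTER_CUBIC); B=cv2.resize(b[170:330,100:350],(360,230))
o=np.zeros((595,720,3),np.uint8); o[:360]=A; o[362:592,:360]=B; cv2.imwrite('pics/f.png',o)
E
```

```text
35.725 [0.501 0.224 0.362] [179.726   0.249 100.012] j [23.102 12.811 78.854 -0.305 88.125 13.099] 0.08546982119528161 F [ 1.582 -0.042 -0.133] M [-0.045 -0.037 -0.017]
```

View pics/f.png

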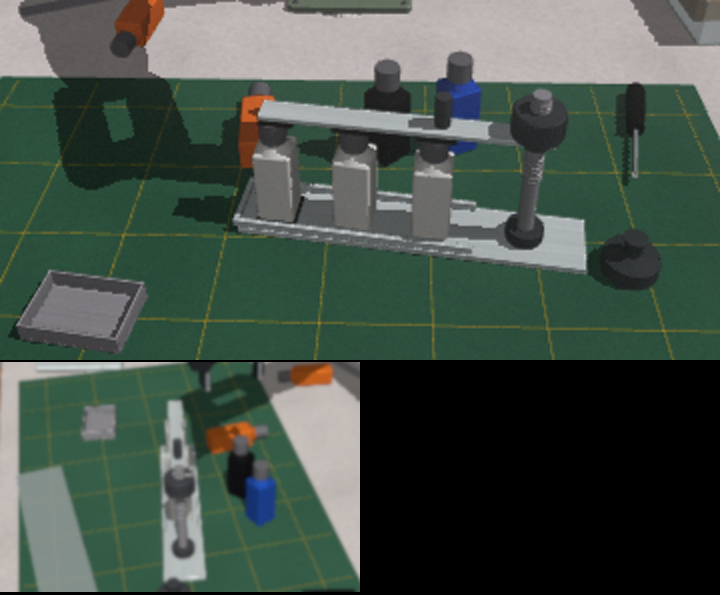

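The final view shows three bottles upright at (277,185), (355,185) and (433,190), with the bar aligned over them and in contact with the caps. The bystanders and look-alikes have not moved, and the robot is clear. Handing in.

```bash
python3 -c "
from rig import ticket; print(ticket.close_job())"
```

```text
the job is handed in; nothing more can be done
None
```

The fallen white bottle now stands upright on the vacant (-y) place. The hold-down bar is back at its stop and the ring is screwed down hard. I handed the job in at about 36 s of the 72 s allowed.

- **Bottle:** it was set down and released. The last picture shows all three bottles upright in line, with the standing two, the bystanders and the look-alikes unmoved.
- **Bar:** I pushed it by the knob to its stop. It took 12 N there with no further movement.
- **Ring:** two grips turned it about 290° clockwise in all. In the second grip the torque rose above 1.1 N m and the fingers began to slip. Two further grips did not turn it: the white line stayed put while the torque reached 2.0 N m, so I took it to be at the end of its thread.
- **Less sure:** the turn count rests on two readings of the white line, 288° and 294°. I did not see a gradual rise in torque before the hard resistance, because I only read it with the arm at rest. The end of thread is therefore inferred from the hard stop, not from an absolute reading of the ring.

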